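# Repack the call-out kit into its foam inserts

## Task

Pack the call-out kit: set the torch lying in front, the tape measure, the little bottle and the big bolt each into the foam insert whose recess is cut to its shape (torch: long recess, red floor; tape measure: shorter recess, yellow floor; bottle: round recess, blue floor; bolt: square recess, green floor). Each must sit as it stands or lies now (the torch flat, the others upright) on the floor of its recess; set them down, do not drop them. Leave the loose nut, which is not part of the kit, where it lies.

Things in the scene. Friction and masses are not known exactly. Their poses are not given: they have to be found in the camera images.
- torch_mid (a point): The point on the torch's axis, midway along its length, 18 mm above the surface it lies on; axes as the torch.
- torch: Black torch lying on its side among the kit near the robot (a fixed one far back under the wall cabinet is not meant), 115 mm long along its y, a round barrel with a wider head, 35 mm across at most and 36 mm high, about 0.15 kg. It can roll about its length. Origin: on its surface under its middle as it lies at the start; z up at the start.
- tape_measure: Yellow pocket tape measure standing on its edge: 35 mm thick (x), 74 mm long (y), 63 mm high; take it across its 35 mm thickness. Origin: centre of its underside; z up.
- bottle: Small white bottle with blue cap and blue label, standing: 37 mm diameter, 78 mm high; straight body up to 54 mm, above it the cap, 19 mm wide. Origin: centre of its underside; z up.
- bolt: Big steel bolt standing on its hexagon head: head 24 x 27 mm and 10 mm high, shank above it 16 mm diameter up to 60 mm high. Origin: centre of the head's underside; z up (the shank's end is the top).
- insert_long: Foam insert, fixed to the worktop: 156 x 86 x 20 mm in all (long side along its x, z up): a grey plastic tray with black foam, with one recess, 10 mm deep, in its middle: a rectangle 132 (x) x 52 (y) mm with a red floor, for the torch, lying along x either way round. Origin: centre of its underside; recess floor 10 mm above it, foam top 20 mm above it.
- insert_short: Foam insert, fixed to the worktop: 156 x 86 x 20 mm in all (long side along its x, z up): a grey plastic tray with black foam, with one recess, 10 mm deep, in its middle: a rectangle 92 (x) x 52 (y) mm with a yellow floor, for the tape measure, its length along x, either way round. Origin: centre of its underside; recess floor 10 mm above it, foam top 20 mm above it.
- insert_round: Foam insert, fixed to the worktop: 156 x 86 x 20 mm in all (long side along its x, z up): a grey plastic tray with black foam, with one recess, 10 mm deep, in its middle: a circle of 54 mm diameter with a blue floor, for the bottle. Origin: centre of its underside; recess floor 10 mm above it, foam top 20 mm above it.
- insert_square: Foam insert, fixed to the worktop: 156 x 86 x 20 mm in all (long side along its x, z up): a grey plastic tray with black foam, with one recess, 10 mm deep, in its middle: a square of 42 mm with a green floor, for the bolt, standing on its head at any turn. Origin: centre of its underside; recess floor 10 mm above it, foam top 20 mm above it.
- nut: Loose steel hexagon nut, 24 x 27 x 13 mm, lying flat; not part of the kit. Origin: centre of its underside.
Mind the look-alikes: they are no part of the job. Leave any purple look-alike of the insert_short alone.

How it is judged:
At the end, for the whole second after the job is handed in: Torch in the long, tape measure in the short, bottle in the round, bolt in the square recess: within 16 mm of its middle, under 4 mm above its floor, within 0.15 rad of upright (torch: level), torch and tape measure within 0.3 rad of its length, at rest, released; nut moved under 20 mm (horizontal distance between torch_mid and insert_long below 0.016 m and z of torch_mid in the frame of insert_long below 0.032 m and angle between torch's own y axis and vertical between 1.42 and 1.72 rad and linear speed of each of torch, tape_measure, bottle, bolt below 0.02 m/s and contact force between each of torch, tape_measure, bottle, bolt and the fingers below 0.1 N and horizontal distance between tape_measure and insert_short below 0.016 m and z of tape_measure in the frame of insert_short below 0.014 m and angle between each of tape_measure, bottle, bolt's own z axis and vertical below 0.15 rad and horizontal distance between bottle and insert_round below 0.016 m and z of bottle in the frame of insert_round below 0.014 m and horizontal distance between bolt and insert_square below 0.016 m and z of bolt in the frame of insert_square below 0.014 m and angle between the y axis of torch and the x axis of insert_long, either way round below 0.3 rad and angle between the y axis of tape_measure and the x axis of insert_short, either way round below 0.3 rad and distance of nut from where it was at the start of the episode below 0.02 m); the robot touches nothing.
It fails at once if the torch is dropped or thrown: it moves faster than 0.7 m/s while the fingers do not touch it (linear speed of torch above 0.7 m/s and contact force between torch and the fingers below 0.05 N).
It fails at once if the tape_measure is dropped or thrown: it moves faster than 0.7 m/s while the fingers do not touch it (linear speed of tape_measure above 0.7 m/s and contact force between tape_measure and the fingers below 0.05 N).
It fails at once if the bottle is dropped or thrown: it moves faster than 0.7 m/s while the fingers do not touch it (linear speed of bottle above 0.7 m/s and contact force between bottle and the fingers below 0.05 N).
It fails at once if the bolt is dropped or thrown: it moves faster than 0.7 m/s while the fingers do not touch it (linear speed of bolt above 0.7 m/s and contact force between bolt and the fingers below 0.05 N).
It fails at once if the nut, which does not belong to the kit, is shifted by more than 20 mm (distance of nut from where it was at the start of the episode above 0.02 m).
It also fails if it takes over 96 s, if anything falls off the work surface, if the arm or the gripper's body presses on something with over 40 N, if the wrist force passes 120 N, or if a joint passes its speed limit or range.

## Robot

A 6-joint arm with a two-finger parallel gripper is mounted at the origin on a cart in front of the work surface, level with it; the furniture and walls round the work are solid. World frame = base frame: x ahead of the robot, y to its left, z up, the work surface at z = 0. Lengths are in m, angles in rad, forces in N, time in s.
With the tool pointing down it reaches from about 0.25 to 0.725 m from the base axis. Payload 4 kg.
Tool frame: the origin (TCP) lies midway between the tips of the shut fingers; the grasp point (between the pads) lies 19 mm behind it; z points along the fingers, y is the line along which they close (so a half turn about z gives the same grasp; the last joint's range is limited). The gripper opens to 85 mm and grips with 20 to 120 N. Pads are 22 mm wide; open, the fingers measure 114 mm over their backs; the gripper's body (76 mm by 85 mm) begins 54 mm behind the grasp point. The pads swing forward as they close: fully open they stand 13 mm farther back than shut.
Start: joints at [1.28, 0.241, 0.005, 1.335, 0, 1.571], TCP at [0.143, 0.479, 0.231] pointing down, gripper open.
Joint ranges: [-2.72, 2.72], [-1.05, 1.87], [-1.09, 1.28], [-1.99, 2.15], [-1.42, 1.44], [-3.14, 3.14]. Speed limits (rad/s): [2.79, 2.79, 3.14, 3.14, 3.14, 3.14].

## Interface

Orientations are given as a unit quaternion [x, y, z, w].
In Python, from workcell import bot gives the robot as it stands. The module is installed in compiled form; this text tells all that it offers.
- The arm moves only by the tool jog_arm, never from a script. Its argument "deltas" is a list of rows, each an object with "fingers": the opening, from 0 (shut) to 1 (fully open); "delta_pos": the shift along the tool's x, y, z normalised to -1 to 1, where 1 is 300 mm, a list of three; "yaw": the turn about the tool's z normalised to -1 to 1, where 1 is pi/4 rad. A call has 1 to 12 rows; each row is the pose to reach, as a shift and turn from the pose commanded when the call began, along the tool's axes at that moment; what a row does not reach only later rows make up. A row lasts 1/10 s, in which the tool goes at most 50 mm and 8.59 degrees, less where a joint would pass 70% of its speed; a pose out of reach is approached as far as the arm can. A call with a number of a shift or a turn outside -1 to 1 is refused whole. A call with a gripper value outside its range is refused whole. The fingers move at their own pace and stop on an object; the grip force is fixed at half the most. Time passes only in rows, so rows that repeat a pose let the fingers close. It gives the time, the measured TCP pose, the force, the opening and the grip force at its end, in the units of the state.
- bot.get_obs(): the state, without advancing time (a new reading comes with each control period).
- bot.camera(name): name is "side" or "top"; returns a dict with "image" (384x512x3 uint8, red, green, blue), "range_z" (384x512 float32, m along the optical axis (not along the pixel's ray), 0 where there is no reading), "fx", "fy", "cx", "cy" (pixels), "rvec" (rotation vector, rad) and "tvec" (3), from world to camera coordinates, as OpenCV has them. Camera axes: x right, y down, z forward; pixel columns grow to the right and rows downward; lengths in m; the calibration is good to about 2 mm. A picture is of the moment at which its call begins.
- bot.job_done(): hands the job in; it is judged then, once.
The state is a dict: "clock": time; "joint_pos": joint angles; "joint_vel": joint speeds; "tau": joint torques, N m; "eef_pos": TCP position; "tool_rot": TCP orientation; "ft_force": force on the tool from outside, world axes, zero at the start; "ft_torque": the same for the moment, N m; "grip_width": finger opening in m; "grasp_force": force on a finger pad.
Only numpy, scipy, OpenCV 4.12 (cv2) and the standard library are available. Lean on these libraries where they do the work, as an engineer would, in place of code of your own. Each camera call takes 0.05 s, during which the arm holds its last target. There are 200 camera calls.

## Working session

There is one attempt and no reset: what is moved stays moved. The work goes in short steps, Python scripts to look and compute and a tool call to move; the robot and the scene stay as the last step left them, time stands still between calls to the robot, and variables do not carry over. Pictures are saved under pics/ and viewed, at most 14 in all, crops included, and the job is handed in when it is done.

Besides the shell and the picture viewer there is one more tool, called by a JSON object that holds its "method" and its "body". jog_arm: Moves the arm, as the interface text tells. Scaled input: -1 to 1 covers 300 mm each way for a shift and pi/4 rad each way for a turn. Its arguments: {"type":"object","properties":{"deltas":{"type":"array","items":{"type":"object","properties":{"fingers":{"type":"number"},"delta_pos":{"type":"array","items":{"type":"number"}},"yaw":{"type":"number"}}}}},"required":["deltas"]}

```bash
mkdir -p pics
cat > h.py <<'E'
import numpy as np, cv2
from workcell import bot
def cam(n):
    c=bot.camera(n); R=cv2.Rodrigues(np.array(c["rvec"],float))[0]; c["R"]=R; c["C"]=-R.T@np.array(c["tvec"],float).ravel(); return c
def cloud(c):
    z=c["range_z"]; v,u=np.mgrid[:z.shape[0],:z.shape[1]]
    p=np.stack([(u-c["cx"])/c["fx"]*z,(v-c["cy"])/c["fy"]*z,z],-1)
    p=(p-np.array(c["tvec"]).ravel())@c["R"]; p[z==0]=np.nan; return p
def ray(c,u,v,h):
    d=c["R"].T@np.array([(u-c["cx"])/c["fx"],(v-c["cy"])/c["fy"],1]); return c["C"]+d*(h-c["C"][2])/d[2]
E
python3 - <<'E'
from h import *
for n in("top","side"):
    c=cam(n); cv2.imwrite(f"pics/{n}0.png",cv2.resize(c["image"][:,:,::-1],(800,600))); np.save(n+"0.npy",c,allow_pickle=True); print(n,c["C"],c["R"][2],c["fx"])
o=bot.get_obs(); print({k:np.round(v,3) for k,v in o.items()})
E
```

```text
top [ 0.37259938 -0.18844083  1.33568498] [ 0.05674174  0.00424847 -0.99837985] 473.589600060085
side [-0.02141347 -0.99272437  0.55211664] [ 0.45745602  0.75202352 -0.47454675] 429.75550006525924
{'clock': np.float64(0.1), 'joint_pos': array([ 1.28 ,  0.241,  0.004,  1.335, -0.   ,  1.571]), 'joint_vel': array([-0.   , -0.003,  0.004, -0.001, -0.001,  0.001]), 'tau': array([-0.0000e+00, -3.7314e+01,  2.5301e+01,  1.1000e-02, -0.0000e+00,
       -0.0000e+00]), 'eef_pos': array([0.143, 0.478, 0.231]), 'tool_rot': array([ 0.145,  0.989, -0.001, -0.   ]), 'ft_force': array([ 0.698, -0.494,  0.31 ]), 'ft_torque': array([-0.068, -0.051,  0.012]), 'grasp_force': np.float64(0.0), 'grip_width': np.float64(0.085)}
```

View pics/top0.png

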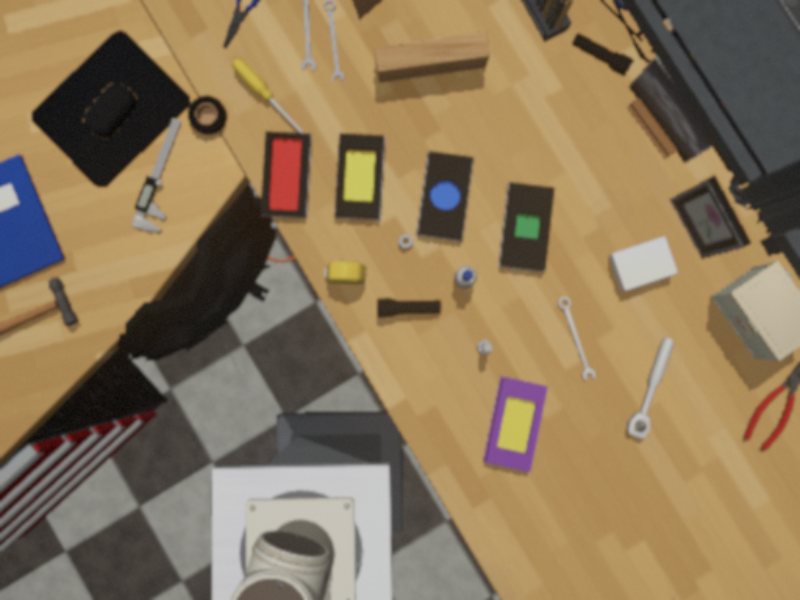

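View pics/side0.png

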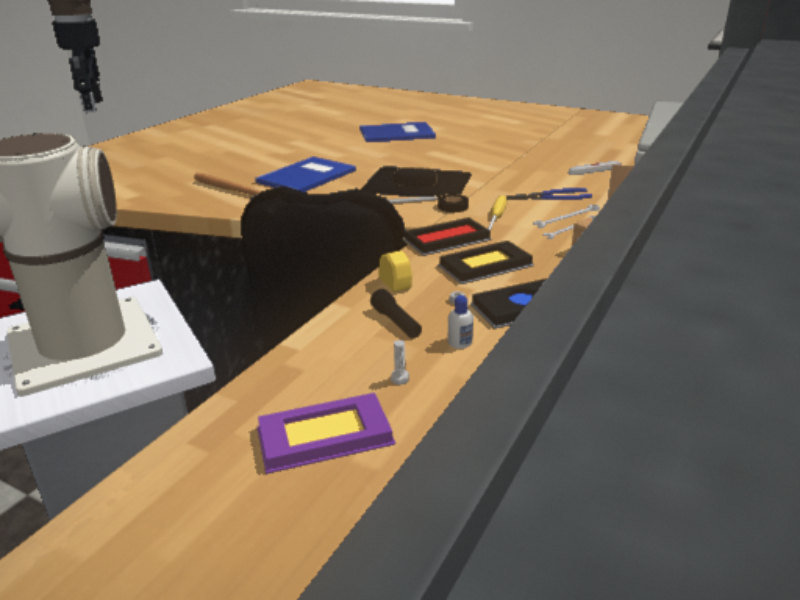

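The top view (800x600) shows the red recess at (286,174), yellow at (360,177), blue at (446,196) and green at (527,227). The tape is at (346,271), the torch at (408,307), the bottle cap at (467,276), the bolt at (485,347) and the nut at (405,241). The purple decoy is at (515,425). The side view confirms that the tape, bottle and bolt are standing and the torch is lying down.

```bash
cat > m.py <<'E'
from h import *
c=np.load("top0.npy",allow_pickle=True).item(); P=cloud(c); I=c["image"]; H=cv2.cvtColor(I,cv2.COLOR_RGB2HSV); s=512/800
def blob(mask,u,v,r):
    m=np.zeros(mask.shape,np.uint8); u,v=u*s,v*s; r=r*s
    cv2.circle(m,(int(u),int(v)),int(r),1,-1); m&=mask.astype(np.uint8)
    n,l,st,ce=cv2.connectedComponentsWithStats(m); k=1+np.argmax(st[1:,4]); return l==k
def fit(m,h):
    v,u=np.nonzero(m); q=np.array([ray(c,a,b,h)[:2] for a,b in zip(u,v)]).astype(np.float32)
    r=cv2.minAreaRect(q*1000); b=cv2.boxPoints(r); e=b[1]-b[0]; f=b[2]-b[1]; L=e if np.hypot(*e)>np.hypot(*f) else f
    px=np.array(c["range_z"][m]).mean()/c["fx"]*1000
    return "mean",np.round(q.mean(0),4),"rect",np.round(np.array(r[0])/1000,4),"size",np.round(sorted(np.array(r[1])+px),0),"longdir deg",round(np.degrees(np.arctan2(L[1],L[0]))%180,1),"z",np.round(np.nanpercentile(P[m][:,2],[5,50,95]),4),m.sum()
h,S,V=[H[...,i].astype(int) for i in range(3)]
sat=S>130
print("red",*fit(blob(sat&((h<8)|(h>172)),286,174,55),.01))
print("yel",*fit(blob((S>110)&(h>22)&(h<34)&(V>120),360,177,40),.01))
print("blue",*fit(blob(sat&(h>100)&(h<130),446,196,40),.01))
print("green",*fit(blob(sat&(h>50)&(h<90),527,227,40),.01))
for n,u,v in(("iL",286,174),("iS",360,177),("iR",446,196),("iQ",527,227)):
    print(n,*fit(blob((P[...,2]>.011)&(P[...,2]<.03),u,v,60),.02))
for n,u,v,r,z,zz in(("tape",346,271,32,.045,.063),("torch",408,307,45,.008,.018),("cap",467,276,25,.065,.078),("bottle",467,276,25,.02,.054),("bolt",485,347,20,.045,.06),("bolt_all",485,347,20,.006,.01),("nut",405,241,16,.006,.013)):
    try: m=blob(P[...,2]>z,u,v,r); print(n,*fit(m,zz),"cloud",np.round(np.nanmean(P[m],0),4))
    except Exception as e: print(n,e)
print("torchdark",*fit(blob(V<90,408,307,45),.018))
print("capblue",*fit(blob((S>90)&(h>100)&(h<130),467,276,25),.078))
E
python3 m.py
python3 - <<'E'
import numpy as np,cv2
c=np.load("top0.npy",allow_pickle=True).item()
cv2.imwrite("pics/crop.png",cv2.resize(c["image"][70:260,155:370,::-1],None,fx=3,fy=3,interpolation=2)[:600,:800])
E
```

```text
red mean [0.678  0.0175] rect [0.678  0.0178] size [ 61. 140.] longdir deg 176.0 z [0.005  0.0099 0.0193] 972
yel mean [ 0.6714 -0.1172] rect [ 0.6714 -0.1173] size [58. 95.] longdir deg 175.6 z [0.0049 0.0097 0.0178] 619
blue mean [ 0.6328 -0.2714] rect [ 0.632  -0.2714] size [53. 53.] longdir deg 134.0 z [0.0051 0.0097 0.0153] 273Traceback (most recent call last):
  File "m.py", line 17, in <module>
    print("green",*fit(blob(sat&(h>50)&(h<90),527,227,40),.01))
                       ~~~~^^^^^^^^^^^^^^^^^^^^^^^^^^^^^^
  File "m.py", line 6, in blob
    n,l,st,ce=cv2.connectedComponentsWithStats(m); k=1+np.argmax(st[1:,4]); return l==k
                                                       ~~~~~~~~~^^^^^^^^^^
    return _wrapfunc(a, 'argmax', axis=axis, out=out, **kwds)
    return bound(*args, **kwds)
ValueError: attempt to get argmax of an empty sequence
```

View pics/crop.png

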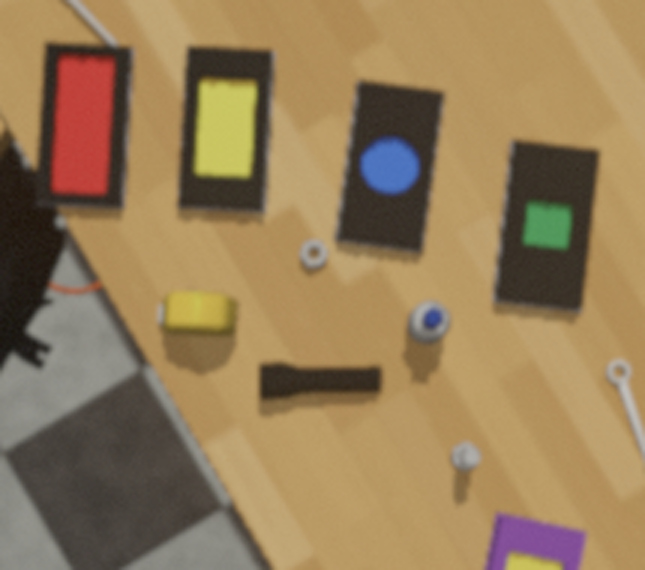

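The crop shows all four inserts with their long sides roughly along the image vertical. The tape lies along the horizontal at about (200,312), the torch spans (262..380, 380) with its head on the left, and the nut is clear at (313,254). I'll fix the green mask and rerun.

```bash
sed -i 's/blob(sat&(h>50)&(h<90)/blob((S>80)\&(h>40)\&(h<95)/' m.py; python3 m.py
```

```text
red mean [0.678  0.0175] rect [0.678  0.0178] size [ 61. 140.] longdir deg 176.0 z [0.005  0.0099 0.0193] 972
yel mean [ 0.6714 -0.1172] rect [ 0.6714 -0.1173] size [58. 95.] longdir deg 175.6 z [0.0049 0.0097 0.0178] 619
blue mean [ 0.6328 -0.2714] rect [ 0.632  -0.2714] size [53. 53.] longdir deg 134.0 z [0.0051 0.0097 0.0153] 273
green mean [ 0.5729 -0.4182] rect [ 0.5732 -0.4183] size [49. 49.] longdir deg 82.4 z [0.0052 0.0103 0.0195] 261
iL mean [0.678  0.0165] rect [0.6832 0.0159] size [ 84. 166.] longdir deg 176.3 z [0.0115 0.0177 0.023 ] 859
iS mean [ 0.672  -0.1177] rect [ 0.6712 -0.1175] size [ 83. 154.] longdir deg 175.6 z [0.0124 0.0186 0.0235] 1017
iR mean [ 0.6329 -0.2718] rect [ 0.6326 -0.2716] size [ 83. 154.] longdir deg 170.6 z [0.0134 0.0189 0.0234] 1291
iQ mean [ 0.5728 -0.4174] rect [ 0.5732 -0.4171] size [ 84. 154.] longdir deg 171.9 z [0.0135 0.019  0.0236] 1389
tape mean [ 0.4942 -0.0932] rect [ 0.4945 -0.0924] size [35. 59.] longdir deg 88.8 z [0.0466 0.0557 0.0631] 260 cloud [ 0.4949 -0.0926  0.0555]
torch mean [ 0.4318 -0.1975] rect [ 0.4308 -0.2021] size 
[... 346 characters left out ...]
3 cloud [ 0.4814 -0.3011  0.0553]
bolt mean [ 0.3586 -0.335 ] rect [ 0.359  -0.3346] size [16. 16.] longdir deg 88.5 z [0.0509 0.0588 0.0629] 28 cloud [ 0.3586 -0.3352  0.058 ]
bolt_all mean [ 0.3585 -0.3358] rect [ 0.3572 -0.3361] size [25. 25.] longdir deg 88.9 z [0.0067 0.0257 0.0622] 62 cloud [ 0.3587 -0.3332  0.0334]
nut mean [ 0.5511 -0.1981] rect [ 0.5507 -0.1976] size [25. 25.] longdir deg 178.8 z [0.008  0.0126 0.0171] 48 cloud [ 0.5512 -0.1981  0.0122]
torchdark mean [ 0.4305 -0.1975] rect [ 0.4294 -0.2021] size [ 31. 111.] longdir deg 88.8 z [0.0183 0.0265 0.0352] 345
capblue mean [ 0.4812 -0.3021] rect [ 0.4815 -0.3018] size [12. 14.] longdir deg 133.8 z [0.0737 0.0756 0.0805] 19
```

```bash
cat > g.py <<'E'
# usage: g.py x y z phi_deg  -> normalised delta from current pose
import sys
from h import *
from scipy.spatial.transform import Rotation as Ro
def delta(x,y,z,phi):
    o=bot.get_obs(); R=Ro.from_quat(o["tool_rot"]).as_matrix()
    d=R.T@(np.array([x,y,z])-o["eef_pos"])/.3
    cur=np.degrees(np.arctan2(R[1,1],R[0,1])); dy=-((phi-cur+180)%360-180)
    print("t",o["clock"],"pos",np.round(o["eef_pos"],4),"phi",round(cur,2),"tilt",round(np.degrees(np.arccos(-R[2,2])),2),"q6",round(o["joint_pos"][5],2),"w",round(o["grip_width"],4),"F",np.round(o["ft_force"],1))
    print("delta",np.round(d,4),"yaw",round(dy/45,4))
a=list(map(float,sys.argv[1:]))
for i in range(0,len(a),4): delta(*a[i:i+4])
E
python3 g.py .4945 -.0925 .15 -1.2 .4945 -.0925 .022 -1.2
python3 - <<'E'
from h import *
for n in("top","side"):
    c=np.load(n+"0.npy",allow_pickle=True).item(); P=cloud(c).reshape(-1,3)
    for lo,hi in((.1,.3),(.3,.6),(.6,1.)):
        q=P[(P[:,2]>lo)&(P[:,2]<hi)&(P[:,0]>.3)&(P[:,0]<.9)&(P[:,1]<-.1)&(P[:,1]>-.9)]
        if len(q): print(n,lo,len(q),np.nanmin(q,0),q[np.argmin(q[:,0]*.526-q[:,1]*.85)],np.nanmax(q,0))
E
```

```text
t 0.1 pos [0.1432 0.4785 0.2305] phi 73.34 tilt 0.11 q6 1.57 w 0.0851 F [ 0.7 -0.5  0.3]
delta [-1.6676 -1.487   0.2711] yaw 1.6564
t 0.1 pos [0.1432 0.4785 0.2305] phi 73.34 tilt 0.11 q6 1.57 w 0.0851 F [ 0.7 -0.5  0.3]
delta [-1.6676 -1.4862  0.6978] yaw 1.6564
top 0.1 1708 [ 0.37414686 -0.85254803  0.10026305] [ 0.50823116 -0.73087727  0.11046932] [ 0.89681179 -0.58839773  0.1937215 ]
top 0.3 9621 [ 0.43795435 -0.67246891  0.43124988] [ 0.52568152 -0.61142287  0.44553744] [ 0.78817381 -0.47028552  0.56889294]
top 0.6 205 [ 0.63928538 -0.55301451  0.67512789] [ 0.63928538 -0.55208064  0.68036365] [ 0.67447199 -0.53348037  0.70218673]
side 0.3 4081 [ 0.30000704 -0.81736352  0.4517594 ] [ 0.52519282 -0.6130088   0.4540729 ] [ 0.53642943 -0.6125364   0.49998329]
```

{"method": "jog_arm", "body": {"deltas": [{"delta_pos": [-0.9, -0.8, 0.15], "yaw": 0.9, "fingers": 1}, {"delta_pos": [-0.9, -0.8, 0.15], "yaw": 0.9, "fingers": 1}, {"delta_pos": [-0.9, -0.8, 0.15], "yaw": 0.9, "fingers": 1}, {"delta_pos": [-0.9, -0.8, 0.15], "yaw": 0.9, "fingers": 1}, {"delta_pos": [-0.9, -0.8, 0.15], "yaw": 0.9, "fingers": 1}, {"delta_pos": [-0.9, -0.8, 0.15], "yaw": 0.9, "fingers": 1}, {"delta_pos": [-0.9, -0.8, 0.15], "yaw": 0.9, "fingers": 1}, {"delta_pos": [-0.9, -0.8, 0.15], "yaw": 0.9, "fingers": 1}, {"delta_pos": [-0.9, -0.8, 0.15], "yaw": 0.9, "fingers": 1}]}}

```text
clock: 1.0
eef_pos: [0.3336, 0.1696, 0.1858]
tool_rot: [0.481, 0.877, -0.001, -0.0]
ft_force: [1.0, -0.2, 0.4]
grip_width: 0.0854
grasp_force: 0.0
```

```bash
python3 g.py .4945 -.0925 .13 -1.2
```

```text
t 1.0 pos [0.3336 0.1696 0.1858] phi 32.54 tilt 0.08 q6 1.47 w 0.0854 F [ 1.  -0.2  0.4]
delta [-1.025  -0.0174  0.1859] yaw 0.7497
```

{"method": "jog_arm", "body": {"deltas": [{"delta_pos": [-1, -0.017, 0.18], "yaw": 0.75, "fingers": 1}, {"delta_pos": [-1, -0.017, 0.18], "yaw": 0.75, "fingers": 1}, {"delta_pos": [-1, -0.017, 0.18], "yaw": 0.75, "fingers": 1}, {"delta_pos": [-1, -0.017, 0.18], "yaw": 0.75, "fingers": 1}, {"delta_pos": [-1, -0.017, 0.18], "yaw": 0.75, "fingers": 1}, {"delta_pos": [-1, -0.017, 0.18], "yaw": 0.75, "fingers": 1}, {"delta_pos": [-1, -0.017, 0.18], "yaw": 0.75, "fingers": 1}, {"delta_pos": [-1, -0.017, 0.18], "yaw": 0.75, "fingers": 1}]}}

```text
clock: 1.8
eef_pos: [0.4916, -0.0829, 0.1314]
tool_rot: [0.713, 0.701, -0.0, -0.001]
ft_force: [-0.3, 1.0, -0.0]
grip_width: 0.0855
grasp_force: 0.0
```

```bash
python3 g.py .4945 -.0925 .022 -1.2
```

```text
t 1.8 pos [ 0.4916 -0.0829  0.1314] phi -0.97 tilt 0.12 q6 1.42 w 0.0855 F [-0.3  1.  -0. ]
delta [-0.0321  0.0108  0.3646] yaw 0.0052
```

{"method": "jog_arm", "body": {"deltas": [{"delta_pos": [-0.032, 0.011, 0], "yaw": 0.005, "fingers": 1}, {"delta_pos": [-0.032, 0.011, 0.12], "yaw": 0.005, "fingers": 1}, {"delta_pos": [-0.032, 0.011, 0.24], "yaw": 0.005, "fingers": 1}, {"delta_pos": [-0.032, 0.011, 0.32], "yaw": 0.005, "fingers": 1}, {"delta_pos": [-0.032, 0.011, 0.365], "yaw": 0.005, "fingers": 1}, {"delta_pos": [-0.032, 0.011, 0.365], "yaw": 0.005, "fingers": 1}, {"delta_pos": [-0.032, 0.011, 0.365], "yaw": 0.005, "fingers": 0}, {"delta_pos": [-0.032, 0.011, 0.365], "yaw": 0.005, "fingers": 0}, {"delta_pos": [-0.032, 0.011, 0.365], "yaw": 0.005, "fingers": 0}, {"delta_pos": [-0.032, 0.011, 0.365], "yaw": 0.005, "fingers": 0}, {"delta_pos": [-0.032, 0.011, 0.365], "yaw": 0.005, "fingers": 0}, {"delta_pos": [-0.032, 0.011, 0.365], "yaw": 0.005, "fingers": 0}]}}

```text
clock: 3.0
eef_pos: [0.4952, -0.093, 0.0241]
tool_rot: [0.714, 0.7, 0.0, 0.001]
ft_force: [-0.9, -0.4, 5.2]
grip_width: 0.0332
grasp_force: 58.8
```

```bash
python3 g.py .6714 -.1174 .15 85.6
```

```text
t 3.0 pos [ 0.4952 -0.093   0.0241] phi -1.14 tilt 0.08 q6 1.41 w 0.0332 F [-0.9 -0.4  5.2]
delta [-0.0698  0.5895 -0.4189] yaw -1.9276
```

{"method": "jog_arm", "body": {"deltas": [{"delta_pos": [0, 0, -0.08], "yaw": 0, "fingers": 0}, {"delta_pos": [0, 0, -0.18], "yaw": 0, "fingers": 0}, {"delta_pos": [0, 0, -0.28], "yaw": 0, "fingers": 0}, {"delta_pos": [0, 0.1, -0.36], "yaw": -0.15, "fingers": 0}, {"delta_pos": [-0.02, 0.2, -0.4], "yaw": -0.3, "fingers": 0}, {"delta_pos": [-0.04, 0.28, -0.42], "yaw": -0.48, "fingers": 0}, {"delta_pos": [-0.06, 0.36, -0.42], "yaw": -0.65, "fingers": 0}, {"delta_pos": [-0.07, 0.44, -0.42], "yaw": -0.82, "fingers": 0}, {"delta_pos": [-0.07, 0.52, -0.42], "yaw": -0.97, "fingers": 0}, {"delta_pos": [-0.07, 0.58, -0.42], "yaw": -0.97, "fingers": 0}]}}

```text
clock: 4.0
eef_pos: [0.6691, -0.1175, 0.148]
tool_rot: [0.402, 0.916, -0.0, -0.0]
ft_force: [-0.9, 0.7, -2.4]
grip_width: 0.0333
grasp_force: 60.3
```

```bash
python3 g.py .6714 -.1174 .08 85.6 .6714 -.1174 .0341 85.6
```

```text
t 4.0 pos [ 0.6691 -0.1175  0.148 ] phi 42.6 tilt 0.04 q6 0.65 w 0.0333 F [-0.9  0.7 -2.4]
delta [-0.005   0.0058  0.2267] yaw -0.9556
t 4.0 pos [ 0.6691 -0.1175  0.148 ] phi 42.6 tilt 0.04 q6 0.65 w 0.0333 F [-0.9  0.7 -2.4]
delta [-0.0051  0.0059  0.3797] yaw -0.9556
```

{"method": "jog_arm", "body": {"deltas": [{"delta_pos": [-0.005, 0.006, 0], "yaw": -0.16, "fingers": 0}, {"delta_pos": [-0.005, 0.006, 0], "yaw": -0.33, "fingers": 0}, {"delta_pos": [-0.005, 0.006, 0], "yaw": -0.5, "fingers": 0}, {"delta_pos": [-0.005, 0.006, 0.05], "yaw": -0.66, "fingers": 0}, {"delta_pos": [-0.005, 0.006, 0.1], "yaw": -0.82, "fingers": 0}, {"delta_pos": [-0.005, 0.006, 0.15], "yaw": -0.956, "fingers": 0}, {"delta_pos": [-0.005, 0.006, 0.2], "yaw": -0.956, "fingers": 0}, {"delta_pos": [-0.005, 0.006, 0.25], "yaw": -0.956, "fingers": 0}, {"delta_pos": [-0.005, 0.006, 0.28], "yaw": -0.956, "fingers": 0}, {"delta_pos": [-0.005, 0.006, 0.3], "yaw": -0.956, "fingers": 0}]}}

```text
clock: 5.0
eef_pos: [0.6698, -0.1171, 0.0574]
tool_rot: [0.039, 0.999, 0.0, -0.001]
ft_force: [-0.3, -0.2, -2.0]
grip_width: 0.0334
grasp_force: 60.3
```

```bash
python3 g.py .6714 -.1174 .0341 85.6
python3 - <<'E'
from h import *
c=cam("side"); cv2.imwrite("pics/s1.png",cv2.resize(c["image"][100:260,200:400,::-1],None,fx=3,fy=3,interpolation=2))
E
```

```text
t 5.0 pos [ 0.6698 -0.1171  0.0574] phi 85.53 tilt 0.13 q6 -0.09 w 0.0334 F [-0.3 -0.2 -2. ]
delta [-0.0055 -0.0007  0.0777] yaw -0.0016
```

View pics/s1.png

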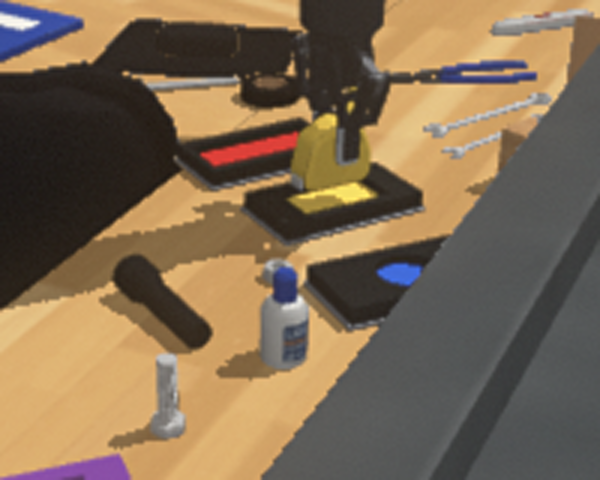

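The tape is held upright and aligned above the yellow recess, at about (330,160). I'll lower it and release it gently.

{"method": "jog_arm", "body": {"deltas": [{"delta_pos": [-0.006, 0, 0.03], "yaw": 0, "fingers": 0}, {"delta_pos": [-0.006, 0, 0.055], "yaw": 0, "fingers": 0}, {"delta_pos": [-0.006, 0, 0.07], "yaw": 0, "fingers": 0}, {"delta_pos": [-0.006, 0, 0.078], "yaw": 0, "fingers": 0}, {"delta_pos": [-0.006, 0, 0.08], "yaw": 0, "fingers": 0}, {"delta_pos": [-0.006, 0, 0.08], "yaw": 0, "fingers": 0}]}}

```text
clock: 5.65
eef_pos: [0.6725, -0.1173, 0.035]
tool_rot: [0.039, 0.999, -0.0, 0.0]
ft_force: [-0.3, 0.0, -2.6]
grip_width: 0.0334
grasp_force: 60.3
```

```bash
python3 g.py .6714 -.1174 .0341 85.6
```

```text
t 5.65 pos [ 0.6725 -0.1173  0.035 ] phi 85.53 tilt 0.01 q6 -0.09 w 0.0334 F [-0.3  0.  -2.6]
delta [ 0.0037 -0.0006  0.0029] yaw -0.0015
```

Within 1 mm of the floor. I'll lower a little more until it makes contact, release it and rise.

{"method": "jog_arm", "body": {"deltas": [{"delta_pos": [0.003, 0, 0.006], "yaw": 0, "fingers": 0}, {"delta_pos": [0.003, 0, 0.006], "yaw": 0, "fingers": 0}, {"delta_pos": [0.003, 0, 0.006], "yaw": 0, "fingers": 0.6}, {"delta_pos": [0.003, 0, 0.006], "yaw": 0, "fingers": 0.8}, {"delta_pos": [0.003, 0, 0.006], "yaw": 0, "fingers": 0.9}, {"delta_pos": [0.003, 0, 0.006], "yaw": 0, "fingers": 0.9}, {"delta_pos": [0.003, 0, -0.05], "yaw": 0, "fingers": 0.9}, {"delta_pos": [0.003, 0, -0.15], "yaw": 0, "fingers": 0.9}, {"delta_pos": [0.003, 0, -0.3], "yaw": 0, "fingers": 1}, {"delta_pos": [0.003, 0, -0.4], "yaw": 0, "fingers": 1}]}}

```text
clock: 6.65
eef_pos: [0.6723, -0.1174, 0.1578]
tool_rot: [0.039, 0.999, -0.0, 0.001]
ft_force: [1.2, -0.4, 0.1]
grip_width: 0.0858
grasp_force: 0.0
```

```bash
python3 g.py .4305 -.2 .11 -1.2
```

```text
t 6.65 pos [ 0.6723 -0.1174  0.1578] phi 85.53 tilt 0.16 q6 -0.09 w 0.0858 F [ 1.2 -0.4  0.1]
delta [ 0.7825 -0.3374  0.1572] yaw 1.9274
```

{"method": "jog_arm", "body": {"deltas": [{"delta_pos": [0.78, -0.337, 0], "yaw": 1, "fingers": 1}, {"delta_pos": [0.78, -0.337, 0], "yaw": 1, "fingers": 1}, {"delta_pos": [0.78, -0.337, 0], "yaw": 1, "fingers": 1}, {"delta_pos": [0.78, -0.337, 0], "yaw": 1, "fingers": 1}, {"delta_pos": [0.78, -0.337, 0], "yaw": 1, "fingers": 1}, {"delta_pos": [0.78, -0.337, 0], "yaw": 1, "fingers": 1}, {"delta_pos": [0.78, -0.337, 0], "yaw": 1, "fingers": 1}]}}

```text
clock: 7.35
eef_pos: [0.4295, -0.2003, 0.1554]
tool_rot: [0.419, 0.908, 0.0, 0.0]
ft_force: [-0.3, -0.5, 0.1]
grip_width: 0.0853
grasp_force: 0.0
```

```bash
python3 g.py .4305 -.2 .11 -1.2
python3 - <<'E'
from h import *
c=cam("top"); np.save("top1.npy",c,allow_pickle=True)
cv2.imwrite("pics/t1.png",cv2.resize(c["image"][70:260,155:370,::-1],None,fx=3,fy=3,interpolation=2))
E
```

```text
t 7.35 pos [ 0.4295 -0.2003  0.1554] phi 40.44 tilt 0.06 q6 0.43 w 0.0853 F [-0.3 -0.5  0.1]
delta [-0.0012  0.003   0.1512] yaw 0.9254
```

View pics/t1.png

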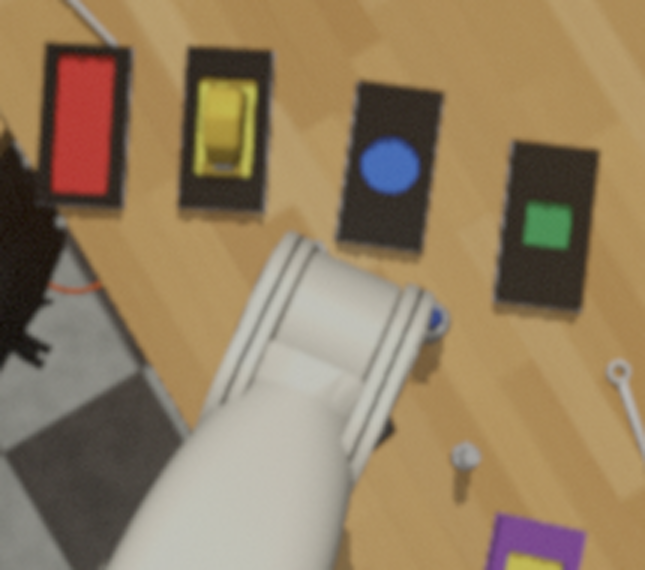

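The tape sits in the yellow recess at (223,125). A black chair-like object stands beside the long insert on the left, so I'll check its height before going there. Now for the torch grasp.

{"method": "jog_arm", "body": {"deltas": [{"delta_pos": [0, 0.003, 0], "yaw": 0.19, "fingers": 1}, {"delta_pos": [0, 0.003, 0], "yaw": 0.38, "fingers": 1}, {"delta_pos": [0, 0.003, 0], "yaw": 0.57, "fingers": 1}, {"delta_pos": [0, 0.003, 0], "yaw": 0.75, "fingers": 1}, {"delta_pos": [0, 0.003, 0.05], "yaw": 0.925, "fingers": 1}, {"delta_pos": [0, 0.003, 0.15], "yaw": 0.925, "fingers": 1}, {"delta_pos": [0, 0.003, 0.2], "yaw": 0.925, "fingers": 1}, {"delta_pos": [0, 0.003, 0.25], "yaw": 0.925, "fingers": 1}, {"delta_pos": [0, 0.003, 0.25], "yaw": 0.925, "fingers": 1}]}}

```text
clock: 8.3
eef_pos: [0.4316, -0.1981, 0.0778]
tool_rot: [0.713, 0.701, -0.0, -0.002]
ft_force: [-0.5, -0.1, -0.2]
grip_width: 0.0854
grasp_force: 0.0
```

```bash
python3 g.py .4305 -.2 .01 -1.2
python3 - <<'E'
from h import *
c=np.load("top0.npy",allow_pickle=True).item(); P=cloud(c)
q=P[150:240,60:180].reshape(-1,3); q=q[(q[:,2]>.1)&(q[:,0]>.3)]
for lo in np.arange(.1,1,.1):
    k=q[(q[:,2]>=lo)&(q[:,2]<lo+.1)]
    if len(k): print(round(lo,1),len(k),k.min(0),k.max(0))
E
```

```text
t 8.3 pos [ 0.4316 -0.1981  0.0778] phi -0.92 tilt 0.19 q6 1.16 w 0.0854 F [-0.5 -0.1 -0.2]
delta [-0.0067 -0.0028  0.226 ] yaw 0.0062
```

{"method": "jog_arm", "body": {"deltas": [{"delta_pos": [-0.007, -0.003, 0.08], "yaw": 0.006, "fingers": 1}, {"delta_pos": [-0.007, -0.003, 0.16], "yaw": 0.006, "fingers": 1}, {"delta_pos": [-0.007, -0.003, 0.21], "yaw": 0.006, "fingers": 1}, {"delta_pos": [-0.007, -0.003, 0.226], "yaw": 0.006, "fingers": 1}, {"delta_pos": [-0.007, -0.003, 0.226], "yaw": 0.006, "fingers": 1}, {"delta_pos": [-0.007, -0.003, 0.226], "yaw": 0.006, "fingers": 0}, {"delta_pos": [-0.007, -0.003, 0.226], "yaw": 0.006, "fingers": 0}, {"delta_pos": [-0.007, -0.003, 0.226], "yaw": 0.006, "fingers": 0}, {"delta_pos": [-0.007, -0.003, 0.226], "yaw": 0.006, "fingers": 0}, {"delta_pos": [-0.007, -0.003, 0.226], "yaw": 0.006, "fingers": 0}, {"delta_pos": [-0.007, -0.003, 0.226], "yaw": 0.006, "fingers": 0}, {"delta_pos": [-0.007, -0.003, 0.226], "yaw": 0.006, "fingers": 0}]}}

```text
clock: 9.5
eef_pos: [0.4312, -0.2016, 0.013]
tool_rot: [0.715, 0.699, 0.001, 0.001]
ft_force: [-0.3, 0.5, 6.6]
grip_width: 0.0277
grasp_force: 58.9
```

```bash
python3 g.py .68 .016 .13 86.1
```

```text
t 9.5 pos [ 0.4312 -0.2016  0.013 ] phi -1.35 tilt 0.14 q6 1.16 w 0.0277 F [-0.3  0.5  6.6]
delta [ 0.7445  0.813  -0.3884] yaw -1.9434
```

{"method": "jog_arm", "body": {"deltas": [{"delta_pos": [0, 0, -0.06], "yaw": 0, "fingers": 0}, {"delta_pos": [0, 0, -0.14], "yaw": 0, "fingers": 0}, {"delta_pos": [0, 0, -0.24], "yaw": 0, "fingers": 0}, {"delta_pos": [0, 0, -0.34], "yaw": 0, "fingers": 0}, {"delta_pos": [0, 0, -0.4], "yaw": 0, "fingers": 0}, {"delta_pos": [0, 0, -0.4], "yaw": 0, "fingers": 0}]}}

```text
clock: 10.1
eef_pos: [0.4318, -0.2022, 0.1345]
tool_rot: [0.715, 0.699, 0.001, 0.003]
ft_force: [-0.1, -0.1, -1.2]
grip_width: 0.0279
grasp_force: 59.4
```

```bash
python3 g.py .68 .016 .13 86.1;  python3 - <<'E'
from h import *
c=cam("side"); cv2.imwrite("pics/s2.png",cv2.resize(c["image"][100:260,200:400,::-1],None,fx=3,fy=3,interpolation=2))
E
```

```text
t 10.1 pos [ 0.4318 -0.2022  0.1345] phi -1.37 tilt 0.32 q6 1.16 w 0.0279 F [-0.1 -0.1 -1.2]
delta [0.7468 0.8097 0.0173] yaw -1.9437
```

View pics/s2.png

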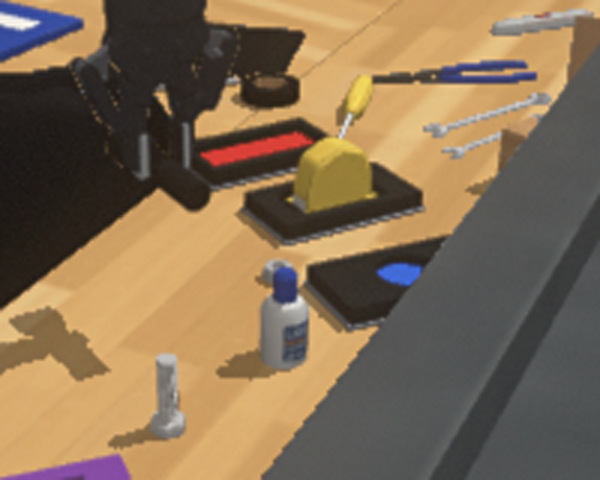

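The torch is held level at the fingertips, at about (170,180), and the tape is upright in its recess. Moving over to the long insert.

{"method": "jog_arm", "body": {"deltas": [{"delta_pos": [0.08, 0.08, 0], "yaw": -0.12, "fingers": 0}, {"delta_pos": [0.17, 0.18, 0], "yaw": -0.25, "fingers": 0}, {"delta_pos": [0.27, 0.29, 0], "yaw": -0.38, "fingers": 0}, {"delta_pos": [0.37, 0.4, 0], "yaw": -0.51, "fingers": 0}, {"delta_pos": [0.47, 0.51, 0], "yaw": -0.64, "fingers": 0}, {"delta_pos": [0.57, 0.62, 0], "yaw": -0.77, "fingers": 0}, {"delta_pos": [0.66, 0.72, 0], "yaw": -0.9, "fingers": 0}, {"delta_pos": [0.72, 0.78, 0], "yaw": -0.97, "fingers": 0}, {"delta_pos": [0.745, 0.81, 0], "yaw": -0.97, "fingers": 0}, {"delta_pos": [0.745, 0.81, 0], "yaw": -0.97, "fingers": 0}]}}

```text
clock: 11.15
eef_pos: [0.678, 0.018, 0.1284]
tool_rot: [0.403, 0.915, -0.001, -0.002]
ft_force: [-0.5, 0.0, -2.1]
grip_width: 0.0276
grasp_force: 59.4
```

```bash
python3 g.py .68 .016 .04 86.1
```

```text
t 11.15 pos [0.678  0.018  0.1284] phi 42.42 tilt 0.24 q6 0.86 w 0.0276 F [-0.5  0.  -2.1]
delta [-0.0101  0.0013  0.2947] yaw -0.9707
```

{"method": "jog_arm", "body": {"deltas": [{"delta_pos": [0, 0, 0], "yaw": -0.16, "fingers": 0}, {"delta_pos": [0, 0, 0], "yaw": -0.33, "fingers": 0}, {"delta_pos": [0, 0, 0], "yaw": -0.5, "fingers": 0}, {"delta_pos": [0, 0, 0.03], "yaw": -0.66, "fingers": 0}, {"delta_pos": [0, 0, 0.08], "yaw": -0.82, "fingers": 0}, {"delta_pos": [0, 0, 0.13], "yaw": -0.97, "fingers": 0}, {"delta_pos": [0, 0, 0.18], "yaw": -0.97, "fingers": 0}, {"delta_pos": [0, 0, 0.22], "yaw": -0.97, "fingers": 0}, {"delta_pos": [0, 0, 0.26], "yaw": -0.97, "fingers": 0}, {"delta_pos": [0, 0, 0.28], "yaw": -0.97, "fingers": 0}, {"delta_pos": [0, 0, 0.28], "yaw": -0.97, "fingers": 0}]}}

```text
clock: 12.25
eef_pos: [0.6773, 0.0162, 0.0465]
tool_rot: [0.036, 0.999, -0.0, -0.001]
ft_force: [-0.1, 0.8, -1.1]
grip_width: 0.028
grasp_force: 59.4
```

```bash
python3 g.py .678 .017 .023 86.1;  python3 - <<'E'
from h import *
c=cam("side"); cv2.imwrite("pics/s3.png",cv2.resize(c["image"][100:220,220:370,::-1],None,fx=4,fy=4,interpolation=2))
E
```

```text
t 12.25 pos [0.6773 0.0162 0.0465] phi 85.93 tilt 0.15 q6 0.1 w 0.028 F [-0.1  0.8 -1.1]
delta [-0.0023  0.0029  0.0784] yaw -0.0039
```

View pics/s3.png

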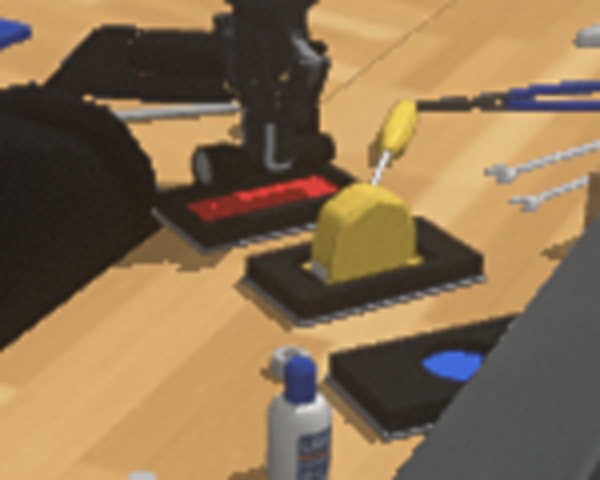

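The torch is level and lined up over the red recess, at about (265,155). Lowering.

{"method": "jog_arm", "body": {"deltas": [{"delta_pos": [-0.002, 0.002, 0.025], "yaw": 0, "fingers": 0}, {"delta_pos": [-0.002, 0.002, 0.045], "yaw": 0, "fingers": 0}, {"delta_pos": [-0.002, 0.002, 0.06], "yaw": 0, "fingers": 0}, {"delta_pos": [-0.002, 0.002, 0.07], "yaw": 0, "fingers": 0}, {"delta_pos": [-0.002, 0.002, 0.076], "yaw": 0, "fingers": 0}, {"delta_pos": [-0.002, 0.002, 0.08], "yaw": 0, "fingers": 0}, {"delta_pos": [-0.002, 0.002, 0.08], "yaw": 0, "fingers": 0}]}}

```text
clock: 13.0
eef_pos: [0.679, 0.0169, 0.0239]
tool_rot: [0.035, 0.999, 0.0, -0.0]
ft_force: [0.5, 0.3, -0.7]
grip_width: 0.0277
grasp_force: 59.4
```

```bash
python3 g.py .678 .017 .023 86.1
```

```text
t 13.0 pos [0.679  0.0169 0.0239] phi 85.94 tilt 0.0 q6 0.1 w 0.0277 F [ 0.5  0.3 -0.7]
delta [ 0.0033 -0.      0.0031] yaw -0.0036
```

{"method": "jog_arm", "body": {"deltas": [{"delta_pos": [0.003, 0, 0.004], "yaw": 0, "fingers": 0}, {"delta_pos": [0.003, 0, 0.006], "yaw": 0, "fingers": 0}, {"delta_pos": [0.003, 0, 0.006], "yaw": 0, "fingers": 0}, {"delta_pos": [0.003, 0, 0.006], "yaw": 0, "fingers": 0.4}, {"delta_pos": [0.003, 0, 0.006], "yaw": 0, "fingers": 0.6}, {"delta_pos": [0.003, 0, 0.006], "yaw": 0, "fingers": 0.8}, {"delta_pos": [0.003, 0, 0.006], "yaw": 0, "fingers": 0.8}, {"delta_pos": [0.003, 0, -0.05], "yaw": 0, "fingers": 0.8}, {"delta_pos": [0.003, 0, -0.15], "yaw": 0, "fingers": 1}, {"delta_pos": [0.003, 0, -0.3], "yaw": 0, "fingers": 1}, {"delta_pos": [0.003, 0, -0.4], "yaw": 0, "fingers": 1}]}}

```text
clock: 14.1
eef_pos: [0.6789, 0.017, 0.1469]
tool_rot: [0.035, 0.999, 0.0, 0.001]
ft_force: [0.6, -0.4, -0.3]
grip_width: 0.0854
grasp_force: 0.0
```

```bash
python3 g.py .4817 -.3015 .15 60
```

```text
t 14.1 pos [0.6789 0.017  0.1469] phi 85.94 tilt 0.15 q6 0.1 w 0.0854 F [ 0.6 -0.4 -0.3]
delta [ 0.5804 -1.1056 -0.0122] yaw 0.5764
```

{"method": "jog_arm", "body": {"deltas": [{"delta_pos": [0.53, -1, 0], "yaw": 0.57, "fingers": 1}, {"delta_pos": [0.53, -1, 0], "yaw": 0.57, "fingers": 1}, {"delta_pos": [0.53, -1, 0], "yaw": 0.57, "fingers": 1}, {"delta_pos": [0.53, -1, 0], "yaw": 0.57, "fingers": 1}, {"delta_pos": [0.53, -1, 0], "yaw": 0.57, "fingers": 1}, {"delta_pos": [0.53, -1, 0], "yaw": 0.57, "fingers": 1}, {"delta_pos": [0.53, -1, 0], "yaw": 0.57, "fingers": 1}, {"delta_pos": [0.53, -1, 0], "yaw": 0.57, "fingers": 1}]}}

```text
clock: 14.9
eef_pos: [0.4954, -0.2751, 0.1442]
tool_rot: [0.26, 0.966, -0.001, -0.0]
ft_force: [0.6, 1.1, 0.9]
grip_width: 0.0852
grasp_force: 0.0
```

```bash
python3 g.py .4817 -.3015 .12 60 .4817 -.3015 .02 60
python3 - <<'E'
from h import *
c=cam("top"); np.save("top2.npy",c,allow_pickle=True)
cv2.imwrite("pics/t2.png",cv2.resize(c["image"][70:260,155:370,::-1],None,fx=3,fy=3,interpolation=2))
E
```

```text
t 14.9 pos [ 0.4954 -0.2751  0.1442] phi 59.87 tilt 0.09 q6 0.02 w 0.0852 F [0.6 1.1 0.9]
delta [-0.0047 -0.0988  0.0807] yaw -0.0029
t 14.9 pos [ 0.4954 -0.2751  0.1442] phi 59.87 tilt 0.09 q6 0.02 w 0.0852 F [0.6 1.1 0.9]
delta [-0.0047 -0.0982  0.4141] yaw -0.0029
```

View pics/t2.png

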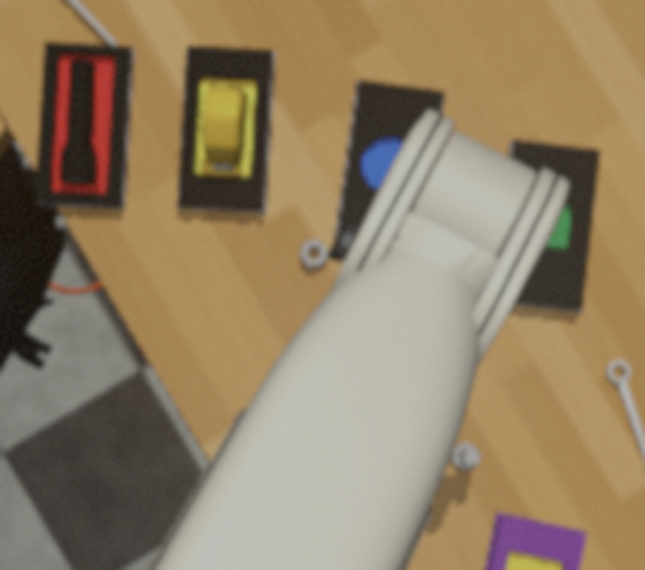

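The torch lies in the red recess at (83,122) and the nut is still at (313,254). Now the bottle.

{"method": "jog_arm", "body": {"deltas": [{"delta_pos": [-0.005, -0.098, 0], "yaw": 0, "fingers": 1}, {"delta_pos": [-0.005, -0.098, 0.06], "yaw": 0, "fingers": 1}, {"delta_pos": [-0.005, -0.098, 0.16], "yaw": 0, "fingers": 1}, {"delta_pos": [-0.005, -0.098, 0.28], "yaw": 0, "fingers": 1}, {"delta_pos": [-0.005, -0.098, 0.38], "yaw": 0, "fingers": 1}, {"delta_pos": [-0.005, -0.098, 0.414], "yaw": 0, "fingers": 1}, {"delta_pos": [-0.005, -0.098, 0.414], "yaw": 0, "fingers": 1}, {"delta_pos": [-0.005, -0.098, 0.414], "yaw": 0, "fingers": 0}, {"delta_pos": [-0.005, -0.098, 0.414], "yaw": 0, "fingers": 0}, {"delta_pos": [-0.005, -0.098, 0.414], "yaw": 0, "fingers": 0}, {"delta_pos": [-0.005, -0.098, 0.414], "yaw": 0, "fingers": 0}, {"delta_pos": [-0.005, -0.098, 0.414], "yaw": 0, "fingers": 0}]}}

```text
clock: 16.15
eef_pos: [0.4863, -0.2982, 0.0217]
tool_rot: [0.256, 0.967, -0.001, 0.002]
ft_force: [-0.4, -0.1, 6.3]
grip_width: 0.0348
grasp_force: 60.4
```

```bash
python3 g.py .6326 -.2715 .14 60
```

```text
t 16.15 pos [ 0.4863 -0.2982  0.0217] phi 60.28 tilt 0.22 q6 -0.03 w 0.0348 F [-0.4 -0.1  6.3]
delta [-0.381   0.319  -0.3927] yaw 0.0061
```

{"method": "jog_arm", "body": {"deltas": [{"delta_pos": [0, 0, -0.06], "yaw": 0, "fingers": 0}, {"delta_pos": [0, 0, -0.16], "yaw": 0, "fingers": 0}, {"delta_pos": [0, 0, -0.26], "yaw": 0, "fingers": 0}, {"delta_pos": [-0.05, 0.04, -0.34], "yaw": 0, "fingers": 0}, {"delta_pos": [-0.13, 0.11, -0.36], "yaw": 0, "fingers": 0}, {"delta_pos": [-0.22, 0.18, -0.36], "yaw": 0, "fingers": 0}, {"delta_pos": [-0.3, 0.25, -0.36], "yaw": 0, "fingers": 0}, {"delta_pos": [-0.36, 0.3, -0.36], "yaw": 0, "fingers": 0}, {"delta_pos": [-0.389, 0.319, -0.34], "yaw": 0, "fingers": 0}, {"delta_pos": [-0.389, 0.319, -0.26], "yaw": 0, "fingers": 0}, {"delta_pos": [-0.389, 0.319, -0.17], "yaw": 0, "fingers": 0}, {"delta_pos": [-0.389, 0.319, -0.17], "yaw": 0, "fingers": 0}]}}

```text
clock: 17.35
eef_pos: [0.6296, -0.2707, 0.0654]
tool_rot: [0.257, 0.967, 0.001, -0.005]
ft_force: [-0.9, -0.2, -1.2]
grip_width: 0.0349
grasp_force: 60.0
```

```bash
python3 g.py .6346 -.2727 .0317 60;  python3 - <<'E'
from h import *
c=cam("top"); cv2.imwrite("pics/t3.png",cv2.resize(c["image"][70:260,155:370,::-1],None,fx=3,fy=3,interpolation=2))
c=cam("side"); cv2.imwrite("pics/s4.png",cv2.resize(c["image"][100:250,220:370,::-1],None,fx=4,fy=4,interpolation=2))
E
```

```text
t 17.35 pos [ 0.6296 -0.2707  0.0654] phi 60.26 tilt 0.61 q6 0.11 w 0.0349 F [-0.9 -0.2 -1.2]
delta [-0.019   0.0026  0.1122] yaw 0.0058
```

View pics/s4.png

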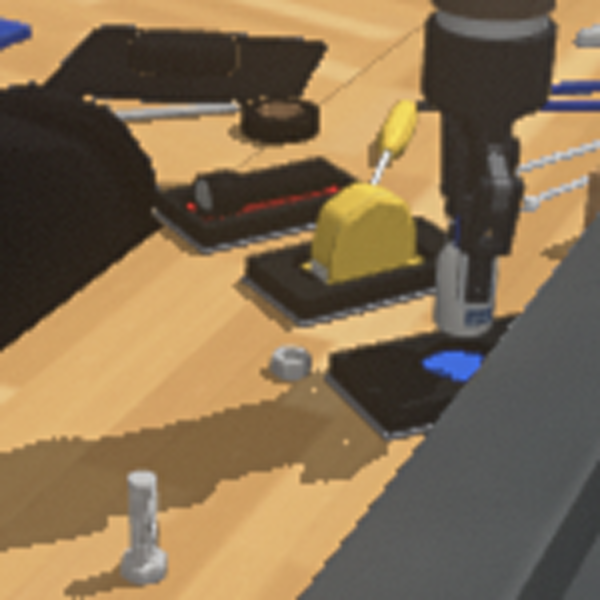

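The bottle is held upright at about (465,300), above the blue recess, and the torch is flat in its own. Lowering, then I'll measure again before release.

{"method": "jog_arm", "body": {"deltas": [{"delta_pos": [-0.012, 0.002, 0], "yaw": 0, "fingers": 0}, {"delta_pos": [-0.012, 0.002, 0.02], "yaw": 0, "fingers": 0}, {"delta_pos": [-0.012, 0.002, 0.04], "yaw": 0, "fingers": 0}, {"delta_pos": [-0.012, 0.002, 0.06], "yaw": 0, "fingers": 0}, {"delta_pos": [-0.012, 0.002, 0.08], "yaw": 0, "fingers": 0}, {"delta_pos": [-0.012, 0.002, 0.1], "yaw": 0, "fingers": 0}, {"delta_pos": [-0.012, 0.002, 0.11], "yaw": 0, "fingers": 0}, {"delta_pos": [-0.012, 0.002, 0.11], "yaw": 0, "fingers": 0}, {"delta_pos": [-0.012, 0.002, 0.11], "yaw": 0, "fingers": 0}]}}

```text
clock: 18.35
eef_pos: [0.6373, -0.2733, 0.0378]
tool_rot: [0.256, 0.967, 0.0, 0.0]
ft_force: [0.6, -0.3, 0.1]
grip_width: 0.0352
grasp_force: 60.0
```

```bash
python3 g.py .6346 -.2727 .0317 60
```

```text
t 18.35 pos [ 0.6373 -0.2733  0.0378] phi 60.29 tilt 0.0 q6 0.11 w 0.0352 F [ 0.6 -0.3  0.1]
delta [ 0.0087 -0.0028  0.0204] yaw 0.0064
```

{"method": "jog_arm", "body": {"deltas": [{"delta_pos": [0.009, -0.003, 0.008], "yaw": 0, "fingers": 0}, {"delta_pos": [0.009, -0.003, 0.014], "yaw": 0, "fingers": 0}, {"delta_pos": [0.009, -0.003, 0.019], "yaw": 0, "fingers": 0}, {"delta_pos": [0.009, -0.003, 0.022], "yaw": 0, "fingers": 0}, {"delta_pos": [0.009, -0.003, 0.022], "yaw": 0, "fingers": 0}, {"delta_pos": [0.009, -0.003, 0.022], "yaw": 0, "fingers": 0}]}}

```text
clock: 18.95
eef_pos: [0.6344, -0.2727, 0.0318]
tool_rot: [0.256, 0.967, -0.0, 0.0]
ft_force: [-2.7, 0.2, 4.8]
grip_width: 0.0349
grasp_force: 60.4
```

```bash
python3 g.py .6346 -.2727 .0317 60
```

```text
t 18.95 pos [ 0.6344 -0.2727  0.0318] phi 60.28 tilt 0.01 q6 0.11 w 0.0349 F [-2.7  0.2  4.8]
delta [-0.0006  0.0005  0.0004] yaw 0.0063
```

In contact with the floor (4.8 N). Releasing.

{"method": "jog_arm", "body": {"deltas": [{"delta_pos": [0, 0, 0], "yaw": 0, "fingers": 0.5}, {"delta_pos": [0, 0, 0], "yaw": 0, "fingers": 0.7}, {"delta_pos": [0, 0, 0], "yaw": 0, "fingers": 0.9}, {"delta_pos": [0, 0, 0], "yaw": 0, "fingers": 0.9}, {"delta_pos": [0, 0, -0.06], "yaw": 0, "fingers": 0.9}, {"delta_pos": [0, 0, -0.16], "yaw": 0, "fingers": 1}, {"delta_pos": [0, 0, -0.28], "yaw": 0, "fingers": 1}, {"delta_pos": [0, 0, -0.4], "yaw": 0, "fingers": 1}, {"delta_pos": [0, 0, -0.4], "yaw": 0, "fingers": 1}, {"delta_pos": [0, 0, -0.4], "yaw": 0, "fingers": 1}]}}

```text
clock: 19.95
eef_pos: [0.6352, -0.2731, 0.1527]
tool_rot: [0.256, 0.967, -0.0, 0.002]
ft_force: [-1.3, -0.2, -0.1]
grip_width: 0.0855
grasp_force: 0.0
```

```bash
python3 g.py .3587 -.335 .12 60
```

```text
t 19.95 pos [ 0.6352 -0.2731  0.1527] phi 60.29 tilt 0.18 q6 0.11 w 0.0855 F [-1.3 -0.2 -0.1]
delta [ 0.6986 -0.6363  0.1065] yaw 0.0064
```

{"method": "jog_arm", "body": {"deltas": [{"delta_pos": [0.7, -0.636, 0], "yaw": 0, "fingers": 1}, {"delta_pos": [0.7, -0.636, 0], "yaw": 0, "fingers": 1}, {"delta_pos": [0.7, -0.636, 0], "yaw": 0, "fingers": 1}, {"delta_pos": [0.7, -0.636, 0], "yaw": 0, "fingers": 1}, {"delta_pos": [0.7, -0.636, 0], "yaw": 0, "fingers": 1}, {"delta_pos": [0.7, -0.636, 0.05], "yaw": 0, "fingers": 1}, {"delta_pos": [0.7, -0.636, 0.1], "yaw": 0, "fingers": 1}, {"delta_pos": [0.7, -0.636, 0.1], "yaw": 0, "fingers": 1}, {"delta_pos": [0.7, -0.636, 0.1], "yaw": 0, "fingers": 1}, {"delta_pos": [0.7, -0.636, 0.1], "yaw": 0, "fingers": 1}]}}

```text
clock: 20.95
eef_pos: [0.3583, -0.3343, 0.1213]
tool_rot: [0.256, 0.967, -0.0, 0.0]
ft_force: [-0.1, -0.0, 0.2]
grip_width: 0.0856
grasp_force: 0.0
```

```bash
python3 g.py .3587 -.335 .024 60
```

```text
t 20.95 pos [ 0.3583 -0.3343  0.1213] phi 60.35 tilt 0.01 q6 -0.23 w 0.0856 F [-0.1 -0.   0.2]
delta [-0.0023 -0.0013  0.3242] yaw 0.0078
```

{"method": "jog_arm", "body": {"deltas": [{"delta_pos": [-0.002, -0.001, 0.08], "yaw": 0, "fingers": 1}, {"delta_pos": [-0.002, -0.001, 0.18], "yaw": 0, "fingers": 1}, {"delta_pos": [-0.002, -0.001, 0.28], "yaw": 0, "fingers": 1}, {"delta_pos": [-0.002, -0.001, 0.324], "yaw": 0, "fingers": 1}, {"delta_pos": [-0.002, -0.001, 0.324], "yaw": 0, "fingers": 0.6}, {"delta_pos": [-0.002, -0.001, 0.324], "yaw": 0, "fingers": 0.4}, {"delta_pos": [-0.002, -0.001, 0.324], "yaw": 0, "fingers": 0}, {"delta_pos": [-0.002, -0.001, 0.324], "yaw": 0, "fingers": 0}, {"delta_pos": [-0.002, -0.001, 0.324], "yaw": 0, "fingers": 0}, {"delta_pos": [-0.002, -0.001, 0.324], "yaw": 0, "fingers": 0}, {"delta_pos": [-0.002, -0.001, 0.324], "yaw": 0, "fingers": 0}, {"delta_pos": [-0.002, -0.001, 0.324], "yaw": 0, "fingers": 0}]}}

```text
clock: 22.15
eef_pos: [0.3586, -0.3354, 0.0251]
tool_rot: [0.256, 0.967, -0.0, 0.001]
ft_force: [-0.5, -0.0, 6.4]
grip_width: 0.0138
grasp_force: 58.4
```

```bash
python3 g.py .573 -.4178 .14 60
```

```text
t 22.15 pos [ 0.3586 -0.3354  0.0251] phi 60.29 tilt 0.13 q6 -0.23 w 0.0138 F [-0.5 -0.   6.4]
delta [-0.7578  0.1157 -0.3813] yaw 0.0064
```

{"method": "jog_arm", "body": {"deltas": [{"delta_pos": [0, 0, -0.06], "yaw": 0, "fingers": 0}, {"delta_pos": [0, 0, -0.16], "yaw": 0, "fingers": 0}, {"delta_pos": [0, 0, -0.26], "yaw": 0, "fingers": 0}, {"delta_pos": [-0.1, 0.015, -0.3], "yaw": 0, "fingers": 0}, {"delta_pos": [-0.22, 0.03, -0.3], "yaw": 0, "fingers": 0}, {"delta_pos": [-0.34, 0.05, -0.3], "yaw": 0, "fingers": 0}, {"delta_pos": [-0.46, 0.07, -0.3], "yaw": 0, "fingers": 0}, {"delta_pos": [-0.58, 0.09, -0.3], "yaw": 0, "fingers": 0}, {"delta_pos": [-0.68, 0.105, -0.3], "yaw": 0, "fingers": 0}, {"delta_pos": [-0.758, 0.116, -0.26], "yaw": 0, "fingers": 0}, {"delta_pos": [-0.758, 0.116, -0.2], "yaw": 0, "fingers": 0}, {"delta_pos": [-0.758, 0.116, -0.2], "yaw": 0, "fingers": 0}]}}

```text
clock: 23.35
eef_pos: [0.5709, -0.4159, 0.0795]
tool_rot: [0.256, 0.967, 0.001, -0.004]
ft_force: [-0.6, 0.5, -1.3]
grip_width: 0.0137
grasp_force: 58.4
```

```bash
python3 g.py .573 -.4178 .0351 60
python3 - <<'E'
from h import *
c=cam("top"); np.save("top4.npy",c,allow_pickle=True); cv2.imwrite("pics/t4.png",cv2.resize(c["image"][70:260,155:370,::-1],None,fx=3,fy=3,interpolation=2))
c=cam("side"); cv2.imwrite("pics/s5.png",cv2.resize(c["image"][100:250,220:400,::-1],None,fx=4,fy=4,interpolation=2))
E
```

```text
t 23.35 pos [ 0.5709 -0.4159  0.0795] phi 60.31 tilt 0.44 q6 -0.11 w 0.0137 F [-0.6  0.5 -1.3]
delta [-0.0104 -0.0023  0.1479] yaw 0.0069
```

View pics/s5.png

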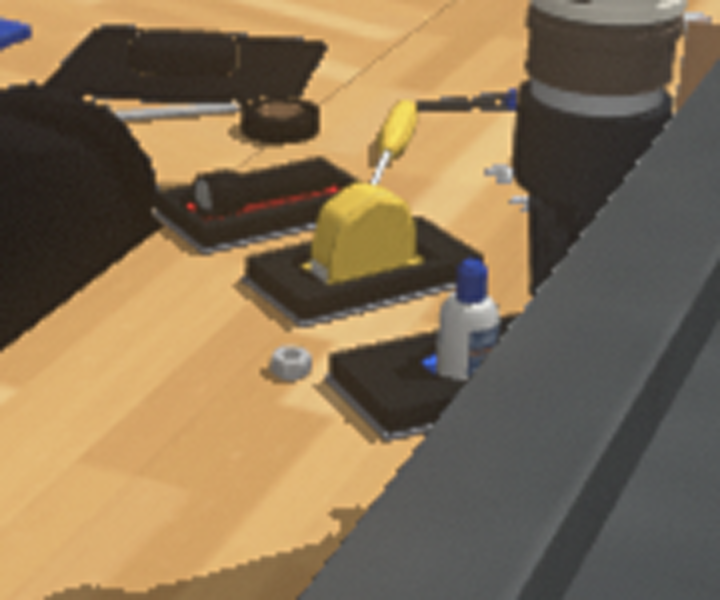

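The bottle stands in the blue recess at (465,320), and the torch, tape and nut are all fine. The cabinet hides the bolt from this camera, so I'll go by pose and force.

{"method": "jog_arm", "body": {"deltas": [{"delta_pos": [-0.004, -0.001, 0.03], "yaw": 0, "fingers": 0}, {"delta_pos": [-0.004, -0.001, 0.06], "yaw": 0, "fingers": 0}, {"delta_pos": [-0.004, -0.001, 0.08], "yaw": 0, "fingers": 0}, {"delta_pos": [-0.004, -0.001, 0.1], "yaw": 0, "fingers": 0}, {"delta_pos": [-0.004, -0.001, 0.1], "yaw": 0, "fingers": 0}, {"delta_pos": [-0.004, -0.001, 0.1], "yaw": 0, "fingers": 0}, {"delta_pos": [-0.004, -0.001, 0.1], "yaw": 0, "fingers": 0}]}}

```text
clock: 24.15
eef_pos: [0.5737, -0.4184, 0.0545]
tool_rot: [0.256, 0.967, -0.0, 0.0]
ft_force: [0.1, -0.2, -1.0]
grip_width: 0.0137
grasp_force: 58.4
```

```bash
python3 g.py .573 -.4178 .0351 60
```

```text
t 24.15 pos [ 0.5737 -0.4184  0.0545] phi 60.29 tilt 0.05 q6 -0.11 w 0.0137 F [ 0.1 -0.2 -1. ]
delta [0.0032 0.0005 0.0646] yaw 0.0065
```

{"method": "jog_arm", "body": {"deltas": [{"delta_pos": [0.003, 0, 0.02], "yaw": 0, "fingers": 0}, {"delta_pos": [0.003, 0, 0.036], "yaw": 0, "fingers": 0}, {"delta_pos": [0.003, 0, 0.05], "yaw": 0, "fingers": 0}, {"delta_pos": [0.003, 0, 0.059], "yaw": 0, "fingers": 0}, {"delta_pos": [0.003, 0, 0.064], "yaw": 0, "fingers": 0}, {"delta_pos": [0.003, 0, 0.067], "yaw": 0, "fingers": 0}, {"delta_pos": [0.003, 0, 0.067], "yaw": 0, "fingers": 0}, {"delta_pos": [0.003, 0, 0.067], "yaw": 0, "fingers": 0}]}}

```text
clock: 24.95
eef_pos: [0.5724, -0.4176, 0.0352]
tool_rot: [0.256, 0.967, 0.0, -0.0]
ft_force: [-3.7, 2.8, 5.4]
grip_width: 0.0141
grasp_force: 59.0
```

```bash
python3 g.py .573 -.4178 .0351 60
```

```text
t 24.95 pos [ 0.5724 -0.4176  0.0352] phi 60.29 tilt 0.0 q6 -0.11 w 0.0141 F [-3.7  2.8  5.4]
delta [-0.002   0.0003  0.0005] yaw 0.0064
```

{"method": "jog_arm", "body": {"deltas": [{"delta_pos": [0, 0, 0], "yaw": 0, "fingers": 0.25}, {"delta_pos": [0, 0, 0], "yaw": 0, "fingers": 0.35}, {"delta_pos": [0, 0, 0], "yaw": 0, "fingers": 0.5}, {"delta_pos": [0, 0, 0], "yaw": 0, "fingers": 0.7}, {"delta_pos": [0, 0, 0], "yaw": 0, "fingers": 0.9}, {"delta_pos": [0, 0, 0], "yaw": 0, "fingers": 0.9}, {"delta_pos": [0, 0, -0.05], "yaw": 0, "fingers": 0.9}, {"delta_pos": [0, 0, -0.15], "yaw": 0, "fingers": 0.9}, {"delta_pos": [0, 0, -0.28], "yaw": 0, "fingers": 0.9}, {"delta_pos": [0, 0, -0.4], "yaw": 0, "fingers": 0.9}, {"delta_pos": [0, 0, -0.4], "yaw": 0, "fingers": 0.9}]}}

```text
clock: 26.05
eef_pos: [0.5759, -0.4201, 0.1632]
tool_rot: [0.256, 0.967, -0.003, 0.007]
ft_force: [0.8, -0.0, 1.1]
grip_width: 0.0767
grasp_force: 0.0
```

{"method": "jog_arm", "body": {"deltas": [{"delta_pos": [0.7, -0.1, 0], "yaw": 0, "fingers": 0.9}, {"delta_pos": [0.7, -0.1, 0], "yaw": 0, "fingers": 0.9}, {"delta_pos": [0.7, -0.1, 0], "yaw": 0, "fingers": 0.9}, {"delta_pos": [0.7, -0.1, 0], "yaw": 0, "fingers": 0.9}, {"delta_pos": [0.7, -0.1, 0], "yaw": 0, "fingers": 0.9}, {"delta_pos": [0.7, -0.1, 0], "yaw": 0, "fingers": 0.9}, {"delta_pos": [0.7, -0.1, 0], "yaw": 0, "fingers": 0.9}, {"delta_pos": [0.7, -0.1, 0], "yaw": 0, "fingers": 0.9}]}}

```text
clock: 26.85
eef_pos: [0.377, -0.3407, 0.1545]
tool_rot: [0.256, 0.967, -0.0, 0.001]
ft_force: [0.3, -0.6, -0.5]
grip_width: 0.0768
grasp_force: 0.0
```

Run:
```python
from h import *
c=cam("top"); cv2.imwrite("pics/t5.png",cv2.resize(c["image"][70:260,155:370,::-1],None,fx=3,fy=3,interpolation=2))
P=cloud(c); zz=P[...,2]
def near(x,y,r,lo,hi=.2):
    m=(np.hypot(P[...,0]-x,P[...,1]-y)<r)&(zz>lo)&(zz<hi); return np.round(P[m].mean(0),4) if m.any() else None, m.sum(), np.round(np.nanpercentile(zz[m],95),3) if m.any() else 0
print("torch",near(.678,.017,.07,.027)); print("tape",near(.6714,-.1174,.05,.035)); print("bottle cap",near(.6326,-.2715,.03,.075)); print("bolt",near(.573,-.4178,.03,.05)); print("nut",near(.551,-.198,.02,.006))
```

```text
torch (array([0.6719, 0.016 , 0.0356]), np.int64(366), np.float64(0.044))
tape (array([ 0.6648, -0.119 ,  0.0617]), np.int64(318), np.float64(0.072))
bottle cap (array([ 0.6325, -0.2731,  0.0857]), np.int64(44), np.float64(0.092))
bolt (array([ 0.5715, -0.4173,  0.0663]), np.int64(33), np.float64(0.074))
nut (array([ 0.5514, -0.1977,  0.0122]), np.int64(50), np.float64(0.017))
```

View pics/t5.png

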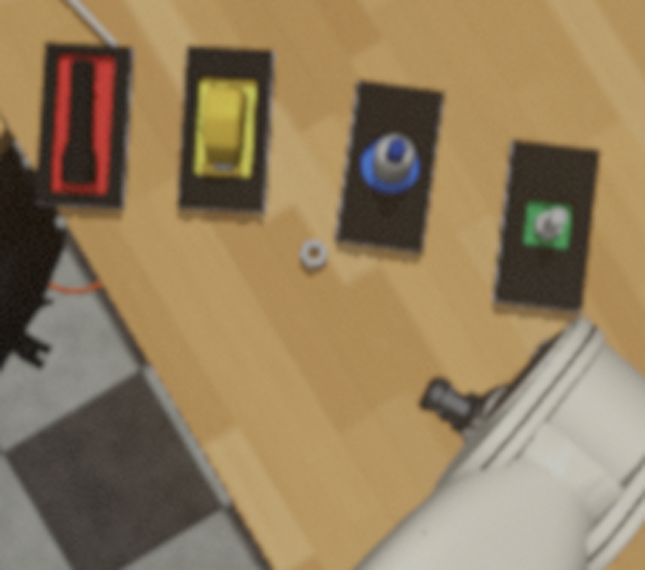

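The final picture shows all four items in their recesses: torch (83,122), tape (223,125), bottle (393,155) and bolt (550,222). Their measured heights match sitting on the recess floors. The nut has not moved and the gripper is clear.

```bash
python3 -c "
from workcell import bot
print(bot.job_done())"
```

```text
the job is handed in; nothing more can be done
None
```

The torch, tape measure, bottle and bolt are each set down in their own recess and released, the nut has not moved, and the job was handed in after about 27 s on the robot's clock; no verdict came back.

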